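# Third hand for pegging a window sash joint

### The job

A window sash is being put together: its stile, with one rail already fitted, lies raised on bearers, held down on the bench. Take the loose rail, slide its tenon into the empty mortise of the stile, level with the stile and with its glazing rebate on top and on the side towards the fitted rail, until the shoulder closes up on the stile, without ramming it. Then act as my third hand: keep hold of the rail and keep the joint closed with a steady push of about 12 newtons while I drive the pegs, finish still holding it like that, and leave the other things on the bench lying where they are.

Things in the scene. Friction and masses are not known exactly. Their poses are not given: they have to be found in the camera images.
- sash: Part-built sash, pale timber, fixed, its underside 20 mm over the bench on bearers (none under the loose rail's place). Origin on that underside, below the middle of the empty mortise's mouth, in the stile's inner face; x level into the stile (push direction), y along the stile to the fitted rail, z up. Stile x 0 to 52, y -85 to 325, z 0 to 44 mm; rebated: inner face at x = 12 above z = 30.
- mortise (a point): Middle of the empty mortise's mouth, at z = 15.5 mm of the sash (35.5 mm over the bench), axes as the sash's. Mouth 32 mm wide (y), 16 mm high (z 7.5 to 23.5), 42 mm deep, square-edged, open to the robot's side. From above it is marked by two open dark peg holes (8 mm) in the stile's top at x = 26, y = -8 and 8 mm; the other two hold pegs 9 mm proud.
- fitted_rail (a point): Top centre of the rail already fitted in the stile, 64 mm over the bench, 240 mm along the stile (y) from the empty mortise; axes as the sash's. 46 mm wide, 200 mm long (x -200 to 0 of the sash) plus a 36 mm tenon at its free end; its rebate faces the loose rail's place.
- holdfast (a point): On one of two dark steel holdfasts (hooked rods, up to 160 mm over the bench) that press on the stile from its far side; this one at x = 100, y = 115 mm of the sash, the other at x = 100, y = 300. They take up x 15 to 120 mm. Two steel bench dogs back the stile. Do not touch.
- rail: Loose rail, pale timber, about 0.2 kg, rebate up. Origin mid-length on its underside; x along it to the tenon that goes in, y to its rebated side, z up. 200 mm between shoulders (x -100 to 100), 46 wide (y -23 to 23), upright sides to z = 30, 44 thick. Home: axes along the sash's, origin at x = -100, y = 0, z = 0 mm of the sash, shoulder on the stile.
- rail_rebate (a point): Point in the rail's glazing rebate, at x = 0, y = 17, z = 30 mm of the rail. The rebate cuts the top side edge: above z = 30 the rail spans only y -23 to 11 mm, and there it is 10.5 mm longer at each end, to reach over the stile's rebate (1.5 mm play).
- rail_tenon (a point): End of the tenon that goes in, at x = 136, y = 0, z = 15.5 mm of the rail. 28 mm wide, 13 mm thick (z 9 to 22), 36 mm long, last 6 mm reduced to 24 x 10; a like one at the other end. So 2 mm play each side and 1.5 mm above and below. Timber on timber, no spring: from touching to 12 N lie only the give of arm and grip, some tenths of a mm to 3 mm of travel.
- bar: Leave alone: a glazing bar of the same pale timber, about as long as the rail but slender, 22 mm wide, 36 mm high with an upside-down T section, 200 mm long plus 25 mm tenons, 0.08 kg, lying beside the rail, on either side of it. Origin mid-length on its underside, x along it.
- pegtin: Leave alone: an open metal tin of pegs, 72 mm across, 55 mm high, pegs stand up to 72 mm; origin under its centre.
- scraper: Leave alone: a putty knife, 24 mm wide wooden handle 105 mm long (towards -x) and a 36 mm wide steel blade (towards x), 17 mm high, 190 mm long; origin on the bench below the root of the blade.

How it is judged:
At the end, for the whole second after the job is handed in: Rail home (gap under 2 mm, under 3.5 mm off sideways), at the stile's height within 3 mm, level and square to it within 0.04 rad, rebate towards the fitted rail, pressed on the sash with 6 to 20 N and held by the fingers with over 5 N through the last second (x of rail in the frame of sash between -0.102 and -0.096 m and y of rail in the frame of sash between -0.0035 and 0.0035 m and z of rail in the frame of sash between -0.003 and 0.003 m and angle between the x axis of rail and the x axis of sash, either way round below 0.04 rad and angle between rail's own z axis and vertical below 0.04 rad and y of rail_rebate in the frame of sash above 0.008 m and contact force between rail and sash between 6 and 20 N and contact force between the fingers and rail above 5 N); the arm keeps its last pose, push and grip.
It fails at once if the rail is rammed against the sash (over 50 N) (contact force between rail and sash above 50 N).
It fails at once if the glazing bar is moved more than 25 mm (distance of bar from where it was at the start of the episode above 0.025 m).
It fails at once if the tin of pegs is moved more than 25 mm (distance of pegtin from where it was at the start of the episode above 0.025 m).
It fails at once if the putty knife is moved more than 25 mm (distance of scraper from where it was at the start of the episode above 0.025 m).
It also fails if it takes over 54 s, if anything falls off the work surface, if the arm or the gripper's body presses on something with over 40 N, if the wrist force passes 120 N, or if a joint passes its speed limit or range.

### The arm

A 6-joint arm with a two-finger parallel gripper is mounted at the origin on the work surface. World frame = base frame: x ahead of the robot, y to its left, z up, the work surface at z = 0. Lengths are in m, angles in rad, forces in N, time in s.
With the tool pointing down it reaches from about 0.225 to 0.875 m from the base axis. Payload 3.4 kg.
Tool frame: the origin (TCP) lies at the very end of the fingers, on their centre line; the grasp point (between the pads) lies 19 mm behind it; z points along the fingers, y is the line along which they close (so a half turn about z gives the same grasp; the last joint's range is limited). The gripper opens to 85 mm and grips with 20 to 120 N. Pads are 22 mm wide; open, the fingers measure 114 mm over their backs; the gripper's body (76 mm by 85 mm) begins 54 mm behind the grasp point. The pads swing forward as they close: fully open they stand 13 mm farther back than shut.
Start: joints at [0.989, 0.276, 1.505, -0, 1.361, -0.121], TCP at [0.256, 0.515, 0.231] pointing down, gripper open.
Joint ranges: [-2.89, 2.89], [-0.75, 2.08], [0.22, 2.7], [-1.18, 4.32], [0.11, 2.71], [-2.7, 2.7]. Speed limits (rad/s): [2.57, 2.57, 3.14, 3.14, 3.14, 3.14].

### API

Orientations are given as a unit quaternion [w, x, y, z].
In Python, from rig import get_state, optics, sign_off gives the robot as it stands.
- The arm moves only by the tool send_rows, never from a script. Its argument "increments" is a list of rows, each an object with "gripper": the gripper's target within -1 to 1 (shut at 1, half-way at 0, fully open at -1); "linear": the shift along the world's x, y, z in m, a list of three; "delta_rot": the turn, a rotation vector about the world's x, y, z in rad, a list of three. In form: [{"gripper": gripper, "linear": [dx, dy, dz], "delta_rot": [rx, ry, rz]}, ...]. A call has 1 to 8 rows; each row is the pose to reach, as a shift and turn from the pose commanded when the call began; what a row does not reach only later rows make up. A row lasts 1/10 s, in which the tool goes at most 50 mm and 8.59 degrees, less where a joint would pass 70% of its speed; a pose out of reach is approached as far as the arm can. A call with a gripper value outside its range is refused whole. The fingers move at their own pace and stop on an object; "newtons" is the grip in N (left out, the last holds). Time passes only in rows, so rows that repeat a pose let the fingers close. It gives the time, the measured TCP pose, the force, the opening and the grip force at its end, in the units of the state.
- get_state(): the state, without advancing time (a new reading comes with each control period).
- optics.get_image(name): name is "side" or "top"; returns a dict with "pixels" (480x640x3 uint8, blue, green, red), "K" (3x3 intrinsics, pixels), "rvec" (rotation vector, rad) and "tvec" (3), from world to camera coordinates, as OpenCV has them. Camera axes: x right, y down, z forward; pixel columns grow to the right and rows downward; lengths in m; the calibration is good to about 2 mm. A picture is of the moment at which its call begins. There is no depth.
- sign_off(): hands the job in; it is judged then, once.
The state is a dict: "clock": time; "qpos": joint angles; "qd": joint speeds; "effort": joint torques, N m; "position": TCP position; "ee_rot": TCP orientation; "contact_force": force on the tool from outside, world axes, zero at the start; "moment": the same for the moment, N m; "width": finger opening in m; "gripper_force": force on a finger pad.
Only numpy, scipy, OpenCV 4.12 (cv2) and the standard library are available. Lean on these libraries where they do the work, as an engineer would, in place of code of your own. Each camera call takes 0.05 s, during which the arm holds its last target. There are 200 camera calls.

## Working session

There is one attempt and no reset: what is moved stays moved. The work goes in short steps, Python scripts to look and compute and a tool call to move; the robot and the scene stay as the last step left them, time stands still between calls to the robot, and variables do not carry over. Pictures are saved under pics/ and viewed, at most 10 in all, crops included, and the job is handed in when it is done.

Besides the shell and the picture viewer there is one more tool, called after ">>>" as name([rows], argument=value, ...), one row to a line, values as JSON. send_rows: Moves the arm, as the interface text tells. Its arguments: {"type":"object","properties":{"increments":{"type":"array"},"newtons":{"type":"number"}},"required":["increments"]}

```bash
mkdir -p pics; cat > h.py <<'E'
import numpy as np, cv2
from rig import get_state, optics, sign_off
def grab(n,f=None):
    d=optics.get_image(n)
    if f: cv2.imwrite('pics/'+f,d['pixels'])
    return d
def ray(d,uv,z):
    """pixels -> world points on plane z"""
    R=cv2.Rodrigues(np.array(d['rvec'],float))[0]; t=np.array(d['tvec'],float).ravel()
    uv=np.atleast_2d(np.array(uv,float)); K=np.array(d['K'],float)
    v=(np.linalg.inv(K)@np.c_[uv,np.ones(len(uv))].T).T@R
    c=-R.T@t; return c+v*((z-c[2])/v[:,2])[:,None]
def proj(d,p):
    return cv2.projectPoints(np.array(p,float).reshape(-1,1,3),np.array(d['rvec'],float),np.array(d['tvec'],float),np.array(d['K'],float),None)[0].reshape(-1,2)
E
python3 - <<'E'
from h import *
for n in('top','side'):
    d=grab(n,n+'1.png'); R=cv2.Rodrigues(np.array(d['rvec'],float))[0]; print(n,d['K'],-R.T@np.array(d['tvec']).ravel(),R[2])
print(get_state())
E
```

```text
top [[530.06663633   0.         321.2003992 ]
 [  0.         530.06663633 243.75410029]
 [  0.           0.           1.        ]] [ 0.50406686 -0.03606844  1.46961626] [ 0.05998295  0.00601052 -0.99818131]
side [[488.45031633   0.         322.61160635]
 [  0.         488.45031633 231.94417503]
 [  0.           0.           1.        ]] [ 0.48955583 -0.88630876  0.77699433] [ 0.1006185   0.78413446 -0.61237984]
{'clock': 0.1, 'qpos': array([ 9.89012180e-01,  2.76555772e-01,  1.50597746e+00,  6.13500790e-06,
        1.36071090e+00, -1.20988443e-01]), 'qd': array([-5.73918521e-04, -1.21969877e-03, -3.08243928e-03,  1.41541296e-05,
       -4.77167330e-04, -2.02216874e-04]), 'effort': array([ 2.58665161e-03, -4.17699015e+01, -2.46405101e+01,  2.26844736e-05,
        5.73290090e-03,  1.26006930e-05]), 'position': array([0.25542403, 0.51464389, 0.2305241 ]), 'ee_rot': array([-2.87035627e-04,  2.28365428e-01,  9.73575138e-01, -7.74251642e-04]), 'contact_force': array([-0.14977563,  0.10414295,  0.15756132]), 'moment': array([-0.00474817, -0.01595244,  0.01773247]), 'gripper_force': 0.0, 'width': 0.08564645356280659}
```

View pics/top1.png

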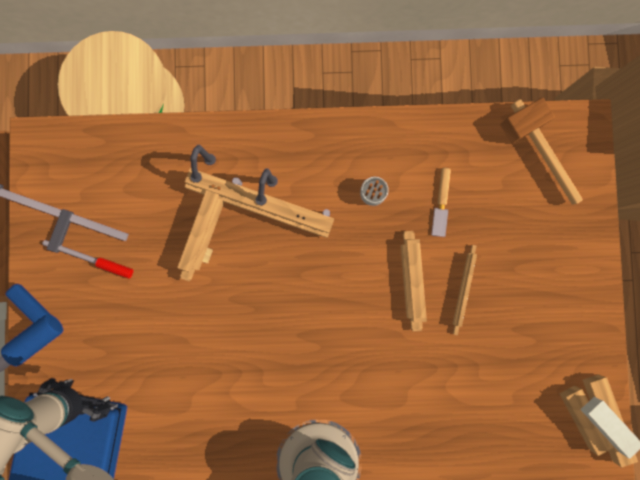

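View pics/side1.png

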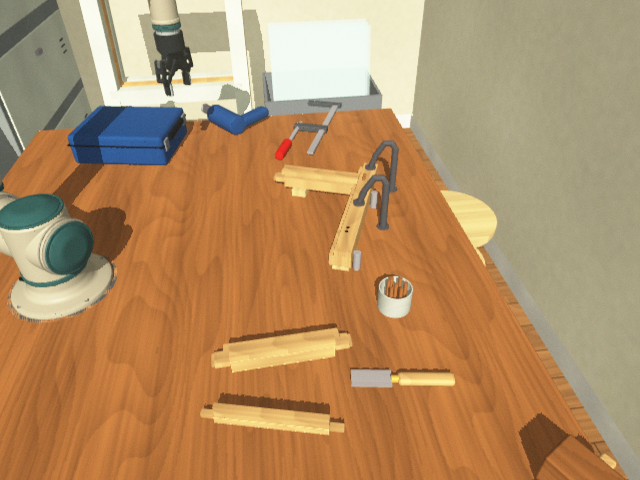

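The top view shows the stile from (186,183) to (331,230), with open peg holes near (300,215). The loose rail runs (408,233)–(416,328), the bar is to its right, and the tin is at (374,190). I'll zoom in on the rail and the stile.

```bash
python3 - <<'E'
from h import *
d=cv2.imread('pics/top1.png')
a=cv2.resize(d[220:340,375:495],None,fx=5,fy=5,interpolation=cv2.INTER_CUBIC)
b=cv2.resize(d[165:285,175:335],None,fx=5,fy=5,interpolation=cv2.INTER_CUBIC)
cv2.imwrite('pics/cropA.png',a); cv2.imwrite('pics/cropB.png',b)
E
```

```text
(no output)
```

View pics/cropA.png

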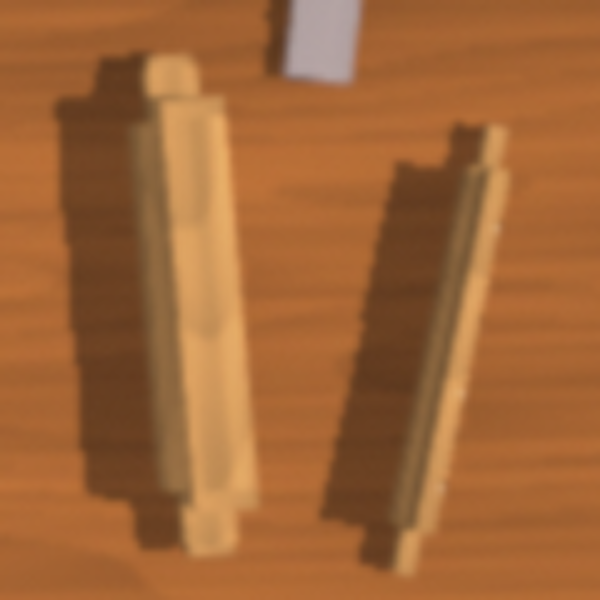

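View pics/cropB.png

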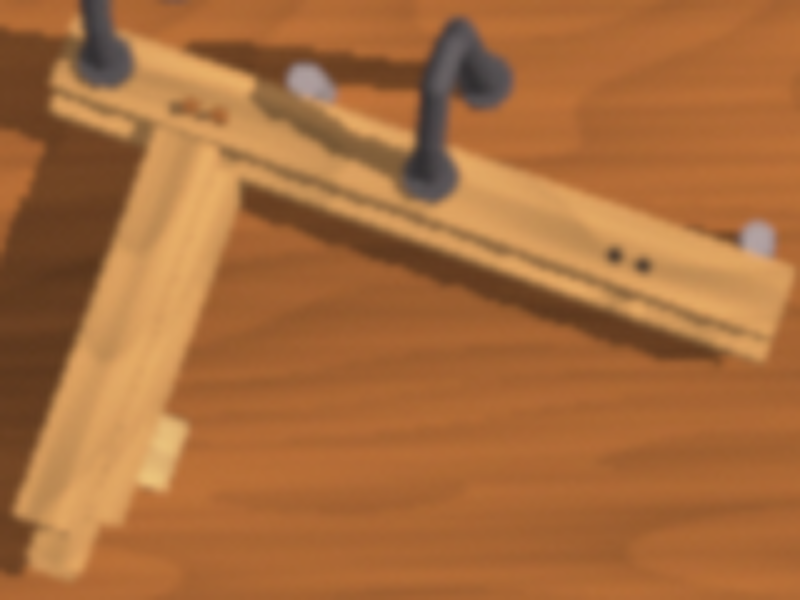

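Crop A: the rail's rebate is the darker strip on its left (+y), so rail x points roughly to world +x, away from the robot. Top right edge runs (225,97)–(258,508). Crop B: open peg holes are at (615,255) and (643,265), and the stile's arris is the dark line (50,90)–(770,340).

```bash
cat > m.py <<'E'
from h import *
def edge(img,p,q,half=4,n=60,kind='fall'):
    """subpixel line along p-q: per normal, strongest step ('fall'/'rise' in G along +normal) or 'dark' minimum; robust line fit"""
    p,q=np.array(p,float),np.array(q,float); t=(q-p)/np.linalg.norm(q-p); nrm=np.array([-t[1],t[0]])
    s=np.arange(-half,half+.01,.1); out=[]
    G=cv2.GaussianBlur(img[:,:,1].astype(np.float32),(3,3),0.6)
    for a in np.linspace(.05,.95,n):
        xy=p+(q-p)*a+s[:,None]*nrm
        v=cv2.remap(G,xy[:,0].astype(np.float32)[None],xy[:,1].astype(np.float32)[None],cv2.INTER_LINEAR).ravel()
        g=np.gradient(v); g=np.convolve(g,np.ones(9)/9,'same'); m=slice(5,-5)
        k={'fall':-g,'rise':g,'dark':-v}[kind][m].argmax()+5
        out.append(xy[k])
    l=cv2.fitLine(np.array(out,np.float32),cv2.DIST_HUBER,0,.01,.001).ravel()
    d=l[:2]*np.sign(l[:2]@t); c=l[2:]
    r=np.abs((np.array(out)-c)@np.array([-d[1],d[0]]))
    return c+d*((p-c)@d), c+d*((q-c)@d), np.median(r)
E
python3 - <<'E'
from m import *
d=grab('top'); im=d['pixels']
c=lambda o,l:[np.array(o)+(np.array(x)+.5)/5-.5 for x in l]
A=(375,220);B=(175,165)
# rail
p,q=c(A,[(225,100),(256,500)])
for k in('fall','rise'):
    a,b,r=edge(im,p,q,3,kind=k); w=ray(d,[a,b],.044); print('railR',k,r,w[:,:2],np.arctan2(*(w[0]-w[1])[[1,0]]))
p,q=c(A,[(165,110),(188,490)])
for k in('fall','rise'):
    a,b,r=edge(im,p,q,2.5,kind=k); w=ray(d,[a,b],.044); print('railL',k,r,w[:,:2],np.arctan2(*(w[0]-w[1])[[1,0]]))
w=ray(d,c(A,[(225,97),(258,508),(163,97),(190,508)]),.044);print('corners',w[:,:2])
print('tenon ends top',ray(d,c(A,[(172,54),(210,554)]),.022)[:,:2])
# stile
for nm,P,z in(('arris',[(240,157),(765,336)],.064),('far',[(510,168),(790,266)],.064)):
  p,q=c(B,P)
  for k in('fall','rise','dark'):
    a,b,r=edge(im,p,q,2,kind=k); w=ray(d,[a,b],.064); print(nm,k,r,w[:,:2],np.arctan2(*(w[0]-w[1])[[1,0]]))
# peg holes centroid
g=255-im[:,:,1].astype(float)
h=c(B,[(615,255),(643,265)])
pts=[]
for u,v in h:
    u0,v0=int(round(u)),int(round(v)); P=g[v0-2:v0+3,u0-2:u0+3]; P=np.clip(P-np.median(P)-10,0,None); Y,X=np.mgrid[v0-2:v0+3,u0-2:u0+3]; pts.append((np.sum(X*P)/P.sum(),np.sum(Y*P)/P.sum()))
w=ray(d,pts,.064);print('holes',pts,w[:,:2],w.mean(0)); print('prev holes',ray(d,h,.064)[:,:2])
print('pegs',ray(d,c(B,[(186,103),(218,115)]),.073)[:,:2]); print('fitted top corner-ish',ray(d,c(B,[(240,160)]),.064))
print('stile end corners far/arris',ray(d,c(B,[(793,268),(775,345)]),.064)[:,:2])
print('tin',ray(d,[(374,184)],.055),'scr',ray(d,[(440,236),(440,205)],.005))
E
```

```text
railR fall 9.601399090222043e-07 [[ 0.59265719 -0.28585451]
 [ 0.37844713 -0.29372916]] 0.03674479250141824
railR rise 0.21938974704436265 [[ 0.59294241 -0.29197104]
 [ 0.37883906 -0.30166556]] 0.04524873956068823
railL fall 0.21473677826424567 [[ 0.58844849 -0.25808752]
 [ 0.38524609 -0.26689751]] 0.04332861425240312
railL rise 0.7920418299198841 [[ 0.58820162 -0.26728412]
 [ 0.38554586 -0.2553638 ]] -0.058752861197422714
corners [[ 0.59459387 -0.29263835]
 [ 0.37450056 -0.30127585]
 [ 0.5955976  -0.25931456]
 [ 0.37554756 -0.26506781]]
tenon ends top [[ 0.62043414 -0.26860313]
 [ 0.34854932 -0.2784205 ]]
arris fall 0.19020777482179746 [[ 0.72792589  0.23092065]
 [ 0.62044243 -0.04578591]] 1.2002963920012948
arris rise 0.06943334854074859 [[ 0.72135719  0.23334741]
 [ 0.61593574 -0.04407802]] 1.20764998846002
arris dark 0.18212490349608776 [[ 0.72496921  0.23202323]
 [ 0.61714464 -0.04450816]] 1.1990114009072306
far fall 2.615835706258898e-05 [[ 0.71023665  0.08933432]
 [ 0.65310864 -0.05857208]] 1.2022042199241856
far rise 0.17520320113205376 [[ 0.71546049  0.08735007]
 [ 0.65667606 -0.05993699]] 1.1910533556390734
far dark 5.6619159109215476e-06 [[ 0.71777209  0.08649858]
 [ 0.66060385 -0.06144454]] 1.2020510174373862
holes [(np.float64(297.39890710382514), np.float64(215.66666666666666)), (np.float64(303.0893854748603), np.float64(217.6312849162011))] [[0.66542193 0.03360528]
 [0.65969964 0.01858184]] [0.66256079 0.02609356 0.064     ]
prev holes [[0.66558416 0.03306441]
 [0.65977441 0.01828477]]
pegs [[0.75279079 0.25877042]
 [0.74582476 0.24183396]]
fitted top corner-ish [[0.72275095 0.23227863 0.064     ]]
stile end corners far/arris [[ 0.65573709 -0.06157244]
 [ 0.61490213 -0.05073236]]
tin [[ 0.74574546 -0.17426564  0.055     ]] scr [[ 0.60368415 -0.35630991  0.005     ]
 [ 0.689879   -0.36001413  0.005     ]]
```

Sash origin is about (0.638, 0.0355) with yaw −0.370. The rail is about (0.485, −0.274) with yaw 0.043. Moving to above the rail.

>>> send_rows([
  {"gripper":-1,"linear":[0.0125,-0.043,0],"delta_rot":[0,0,0.063]},
  {"gripper":-1,"linear":[0.025,-0.086,0],"delta_rot":[0,0,0.126]},
  {"gripper":-1,"linear":[0.0375,-0.129,0],"delta_rot":[0,0,0.189]},
  {"gripper":-1,"linear":[0.05,-0.172,0],"delta_rot":[0,0,0.252]},
  {"gripper":-1,"linear":[0.0625,-0.215,0],"delta_rot":[0,0,0.315]},
  {"gripper":-1,"linear":[0.075,-0.258,0],"delta_rot":[0,0,0.378]},
  {"gripper":-1,"linear":[0.0875,-0.301,0],"delta_rot":[0,0,0.441]},
  {"gripper":-1,"linear":[0.1,-0.345,0],"delta_rot":[0,0,0.504]},
], newtons=60)

```text
clock: 0.95
position: [0.3557, 0.1684, 0.2313]
ee_rot: [0.0, -0.023, 1.0, 0.0]
contact_force: [1.7, 0.2, 0.1]
width: 0.0853
gripper_force: 0.0
```

>>> send_rows([
  {"gripper":-1,"linear":[0.016,-0.042,0],"delta_rot":[0,0,0]},
  {"gripper":-1,"linear":[0.032,-0.084,0],"delta_rot":[0,0,0]},
  {"gripper":-1,"linear":[0.048,-0.126,0],"delta_rot":[0,0,0]},
  {"gripper":-1,"linear":[0.064,-0.168,0],"delta_rot":[0,0,0]},
  {"gripper":-1,"linear":[0.08,-0.21,0],"delta_rot":[0,0,0]},
  {"gripper":-1,"linear":[0.096,-0.252,0],"delta_rot":[0,0,0]},
  {"gripper":-1,"linear":[0.112,-0.294,0],"delta_rot":[0,0,0]},
  {"gripper":-1,"linear":[0.128,-0.336,0],"delta_rot":[0,0,0]},
])

```text
clock: 1.75
position: [0.4839, -0.1678, 0.2311]
ee_rot: [-0.0, -0.021, 1.0, 0.0]
contact_force: [1.0, 0.1, -0.2]
width: 0.0851
gripper_force: 0.0
```

```bash
cat > st.py <<'E'
from h import *
from scipy.spatial.transform import Rotation as Ro
s=get_state(); R=Ro.from_quat(np.roll(s['ee_rot'],-1)).as_matrix()
print('t',s['clock'],'p',s['position'].round(4),'yhead',np.arctan2(R[1,1],R[0,1]).round(4),'z',R[:,2].round(4),'F',s['contact_force'].round(2),'M',s['moment'].round(2),'w',round(s['width'],4),'g',s['gripper_force'])
O=np.array([.6384,.0355]); v=s['position'][:2]-O; a=-.370
print('tcp in sash',(v@[np.cos(a),np.sin(a)]).round(4),(v@[-np.sin(a),np.cos(a)]).round(4))
E
python3 st.py
```

```text
t 1.75 p [ 0.4839 -0.1678  0.2311] yhead 1.6134 z [-2.e-04  5.e-04 -1.e+00] F [ 1.02  0.1  -0.21] M [-0.03 -0.04  0.03] w 0.0851 g 0.0
tcp in sash -0.0706 -0.2454
```

>>> send_rows([
  {"gripper":-1,"linear":[0,-0.045,0],"delta_rot":[0,0,0]},
  {"gripper":-1,"linear":[0.001,-0.09,-0.01],"delta_rot":[0,0,0]},
  {"gripper":-1,"linear":[0.001,-0.106,-0.04],"delta_rot":[0,0,0]},
  {"gripper":-1,"linear":[0.001,-0.106,-0.08],"delta_rot":[0,0,0]},
  {"gripper":-1,"linear":[0.001,-0.106,-0.12],"delta_rot":[0,0,0]},
  {"gripper":-1,"linear":[0.001,-0.106,-0.15],"delta_rot":[0,0,0]},
  {"gripper":-1,"linear":[0.001,-0.106,-0.155],"delta_rot":[0,0,0]},
  {"gripper":-1,"linear":[0.001,-0.106,-0.155],"delta_rot":[0,0,0]},
])

```text
clock: 2.55
position: [0.4843, -0.2717, 0.0757]
ee_rot: [-0.001, -0.022, 1.0, 0.001]
contact_force: [-0.3, 0.3, -0.6]
width: 0.0853
gripper_force: 0.0
```

```bash
python3 st.py; python3 - <<'E'
from h import *
d=grab('side','side2.png'); im=d['pixels']
cv2.imwrite('pics/side2c.png',cv2.resize(im[270:450,170:410],None,fx=3,fy=3,interpolation=cv2.INTER_CUBIC))
E
```

```text
t 2.55 p [ 0.4843 -0.2717  0.0757] yhead 1.614 z [-0.0017  0.0014 -1.    ] F [-0.33  0.34 -0.56] M [-0.01 -0.02 -0.03] w 0.0853 g 0.0
tcp in sash -0.0326 -0.3421
```

View pics/side2c.png

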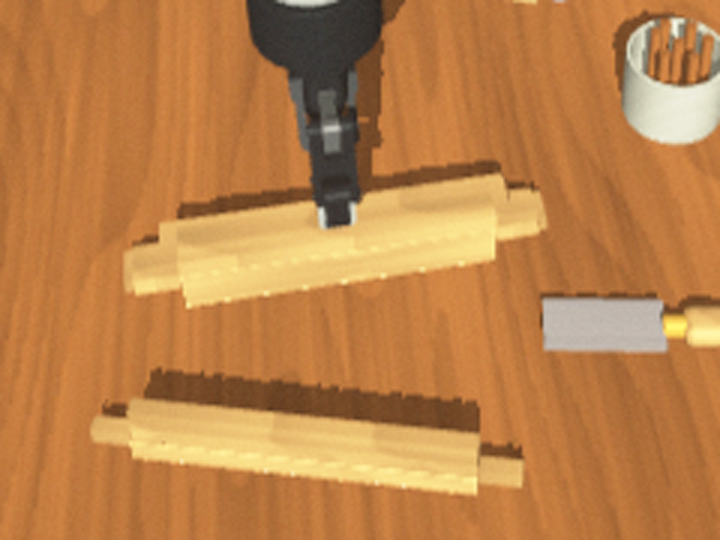

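The crop shows the finger at (335,215), above the middle of the rail and clear of it. Descending and gripping.

>>> send_rows([
  {"gripper":-1,"linear":[0,-0.001,-0.025],"delta_rot":[0,0,0]},
  {"gripper":-1,"linear":[0,-0.001,-0.05],"delta_rot":[0,0,0]},
  {"gripper":-1,"linear":[0,-0.001,-0.065],"delta_rot":[0,0,0]},
  {"gripper":-1,"linear":[0,-0.001,-0.072],"delta_rot":[0,0,0]},
  {"gripper":-1,"linear":[0,-0.001,-0.072],"delta_rot":[0,0,0]},
  {"gripper":-1,"linear":[0,-0.001,-0.072],"delta_rot":[0,0,0]},
])

```text
clock: 3.2
position: [0.4858, -0.2737, 0.0058]
ee_rot: [0.001, -0.022, 1.0, -0.001]
contact_force: [1.0, -0.1, -0.5]
width: 0.0853
gripper_force: 0.0
```

```bash
python3 st.py
```

```text
t 3.2 p [ 0.4858 -0.2737  0.0058] yhead 1.6141 z [ 0.0024 -0.0017 -1.    ] F [ 0.98 -0.15 -0.54] M [-0.02 -0.01  0.08] w 0.0853 g 0.0
tcp in sash -0.0304 -0.3434
```

>>> send_rows([
  {"gripper":-1,"linear":[0,0,-0.003],"delta_rot":[0,0,0]},
  {"gripper":1,"linear":[0,0,-0.003],"delta_rot":[0,0,0]},
  {"gripper":1,"linear":[0,0,-0.003],"delta_rot":[0,0,0]},
  {"gripper":1,"linear":[0,0,-0.003],"delta_rot":[0,0,0]},
  {"gripper":1,"linear":[0,0,-0.003],"delta_rot":[0,0,0]},
  {"gripper":1,"linear":[0,0,-0.003],"delta_rot":[0,0,0]},
  {"gripper":1,"linear":[0,0,-0.003],"delta_rot":[0,0,0]},
  {"gripper":1,"linear":[0,0,-0.003],"delta_rot":[0,0,0]},
], newtons=80)

```text
clock: 4.0
position: [0.4851, -0.2733, 0.0019]
ee_rot: [0.0, -0.022, 1.0, -0.0]
contact_force: [0.6, -0.1, 5.8]
width: 0.0449
gripper_force: 82.8
```

```bash
python3 st.py
```

```text
t 4.0 p [ 0.4851 -0.2733  0.0019] yhead 1.614 z [ 9.e-04 -6.e-04 -1.e+00] F [ 0.63 -0.1   5.78] M [0.18 0.11 0.03] w 0.0449 g 82.76991248130798
tcp in sash -0.0313 -0.3433
```

>>> send_rows([
  {"gripper":1,"linear":[0,0,0.01],"delta_rot":[0,0,0]},
  {"gripper":1,"linear":[0,0,0.03],"delta_rot":[0,0,0]},
  {"gripper":1,"linear":[0,0,0.06],"delta_rot":[0,0,0]},
  {"gripper":1,"linear":[0,0,0.09],"delta_rot":[0,0,0]},
  {"gripper":1,"linear":[0,0,0.11],"delta_rot":[0,0,0]},
  {"gripper":1,"linear":[0,0,0.12],"delta_rot":[0,0,0]},
  {"gripper":1,"linear":[0,0.02,0.12],"delta_rot":[0,0,-0.02]},
  {"gripper":1,"linear":[0,0.05,0.12],"delta_rot":[0,0,-0.053]},
])

```text
clock: 4.8
position: [0.4846, -0.2236, 0.1211]
ee_rot: [0.0, 0.007, 1.0, -0.0]
contact_force: [-0.3, 0.9, -1.4]
width: 0.045
gripper_force: 81.9
```

>>> send_rows([
  {"gripper":1,"linear":[-0.002,0.04,0],"delta_rot":[0,0,-0.045]},
  {"gripper":1,"linear":[-0.004,0.08,0],"delta_rot":[0,0,-0.09]},
  {"gripper":1,"linear":[-0.005,0.12,0],"delta_rot":[0,0,-0.135]},
  {"gripper":1,"linear":[-0.006,0.16,0],"delta_rot":[0,0,-0.18]},
  {"gripper":1,"linear":[-0.007,0.2,0],"delta_rot":[0,0,-0.225]},
  {"gripper":1,"linear":[-0.008,0.24,0],"delta_rot":[0,0,-0.27]},
  {"gripper":1,"linear":[-0.009,0.28,0],"delta_rot":[0,0,-0.315]},
  {"gripper":1,"linear":[-0.01,0.322,0],"delta_rot":[0,0,-0.36]},
])

```text
clock: 5.6
position: [0.4736, 0.1004, 0.1206]
ee_rot: [-0.001, 0.185, 0.983, -0.0]
contact_force: [0.7, -0.1, -1.7]
width: 0.0451
gripper_force: 82.0
```

>>> send_rows([
  {"gripper":1,"linear":[0,0,-0.02],"delta_rot":[0,0,0]},
  {"gripper":1,"linear":[0,0,-0.05],"delta_rot":[0,0,0]},
  {"gripper":1,"linear":[0,0,-0.08],"delta_rot":[0,0,0]},
  {"gripper":1,"linear":[0,0,-0.095],"delta_rot":[0,0,0]},
  {"gripper":1,"linear":[0,0,-0.098],"delta_rot":[0,0,0]},
  {"gripper":1,"linear":[0,0,-0.098],"delta_rot":[0,0,0]},
])

```text
clock: 6.2
position: [0.474, 0.099, 0.0227]
ee_rot: [-0.001, 0.184, 0.983, -0.0]
contact_force: [-0.1, -1.0, -1.4]
width: 0.0447
gripper_force: 82.3
```

```bash
python3 st.py; python3 - <<'E'
from h import *
d=grab('top','top3.png'); im=d['pixels']
cv2.imwrite('pics/top3c.png',cv2.resize(im[180:320,200:350],None,fx=4,fy=4,interpolation=cv2.INTER_CUBIC))
d=grab('side','side3.png'); im=d['pixels']
cv2.imwrite('pics/side3c.png',cv2.resize(im[130:300,230:430],None,fx=3.5,fy=3.5,interpolation=cv2.INTER_CUBIC))
E
```

```text
t 6.2 p [0.474  0.099  0.0227] yhead 1.2009 z [-2.1e-03 -1.0e-04 -1.0e+00] F [-0.12 -1.04 -1.38] M [-0.01  0.01 -0.  ] w 0.0447 g 82.25445449352264
tcp in sash -0.1762 -0.0002
```

View pics/top3c.png

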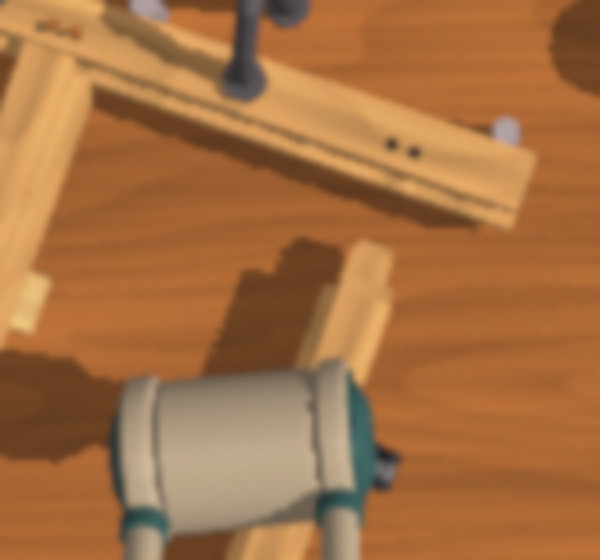

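View pics/side3c.png

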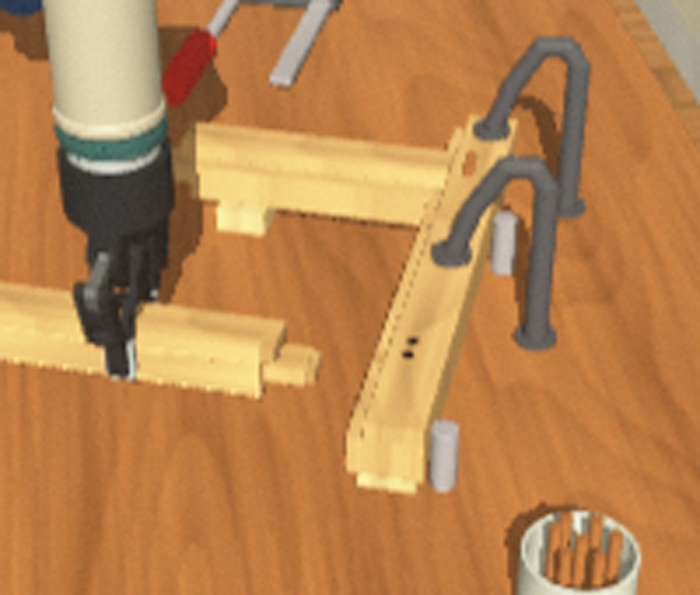

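Top crop: tenon end near (375,245), rail right edge (390,292)–(365,380), peg holes (391,144) and (413,153). Side crop: the rail is held level, with the tenon tip at (318,365) short of the stile. Now measuring the lateral alignment.

```bash
python3 - <<'E'
from m import *
d=grab('top'); im=d['pixels']
O=np.array([.6384,.0355]);a=-.370;M=np.array([[np.cos(a),np.sin(a)],[-np.sin(a),np.cos(a)]])
S=lambda uv,z:((ray(d,uv,z)[:,:2]-O)@M.T*1000).round(1)
c=lambda x:(np.array(x)+.5)/4-.5+np.array((200,180))
zt=.0207
for nm,P,z in(('topR y-23',[(389,300),(366,375)],zt+.044),('tenR y-14',[(392,255),(386,280)],zt+.022),('tenL y14',[(357,243),(344,280)],zt+.022),('topL y11',[(335,290),(303,360)],zt+.044)):
  for k in('fall','rise'):
    A,B,r=edge(im,*map(c,P),half=2,kind=k); w=S([A,B],z); print(nm,k,round(float(r),2),w.tolist(),'angle',((w[0]-w[1])[1]/(w[0]-w[1])[0]).round(3))
print('tenon end corners',S([c((360,239)),c((393,250))],zt+.022).tolist())
print('holes',S([c((391,144)),c((413,153))],.064).tolist())
E
```

```text
topR y-23 fall 0.0 [[-72.6, -21.7], [-124.5, -24.1]] angle 0.046
topR y-23 rise 0.18 [[-72.5, -28.2], [-124.3, -27.9]] angle -0.006
tenR y-14 fall 0.0 [[-43.2, -11.9], [-60.4, -13.8]] angle 0.11
tenR y-14 rise 0.13 [[-42.7, -16.6], [-60.0, -18.0]] angle 0.081
tenL y14 fall 0.08 [[-42.8, 11.8], [-69.2, 13.3]] angle -0.057
tenL y14 rise 0.0 [[-43.0, 5.0], [-69.5, 4.8]] angle 0.008
topL y11 fall 0.11 [[-78.2, 8.7], [-129.0, 10.0]] angle -0.026
topL y11 rise 0.19 [[-78.2, 14.9], [-128.9, 14.1]] angle 0.016
tenon end corners [[-39.8, 8.0], [-39.4, -15.5]]
holes [[26.0, 8.1], [25.2, -7.8]]
```

The rail sits about 2 mm to −y of the mortise line. I'll shift it by that much and ease the tip in.

>>> send_rows([
  {"gripper":1,"linear":[0.0007,0.0019,-0.0007],"delta_rot":[0,0,0]},
  {"gripper":1,"linear":[0.01,-0.0017,-0.0007],"delta_rot":[0,0,0]},
  {"gripper":1,"linear":[0.0193,-0.0053,-0.0007],"delta_rot":[0,0,0]},
  {"gripper":1,"linear":[0.0286,-0.009,-0.0007],"delta_rot":[0,0,0]},
  {"gripper":1,"linear":[0.035,-0.0114,-0.0007],"delta_rot":[0,0,0]},
  {"gripper":1,"linear":[0.038,-0.0126,-0.0007],"delta_rot":[0,0,0]},
  {"gripper":1,"linear":[0.0398,-0.0133,-0.0007],"delta_rot":[0,0,0]},
  {"gripper":1,"linear":[0.0417,-0.014,-0.0007],"delta_rot":[0,0,0]},
])

```text
clock: 7.15
position: [0.5161, 0.085, 0.0224]
ee_rot: [-0.0, 0.184, 0.983, -0.0]
contact_force: [-0.4, 0.2, -1.5]
width: 0.0451
gripper_force: 82.3
```

```bash
python3 st.py; python3 - <<'E'
from h import *
d=grab('top','top4.png'); a=cv2.resize(d['pixels'][190:280,250:350],None,fx=4,fy=4,interpolation=cv2.INTER_CUBIC)
d=grab('side','side4.png'); b=cv2.resize(d['pixels'][190:280,280:380],None,fx=4,fy=4,interpolation=cv2.INTER_CUBIC)
cv2.imwrite('pics/both4.png',np.hstack([a,b]))
E
```

```text
t 7.15 p [0.5161 0.085  0.0224] yhead 1.2009 z [-9.e-04  1.e-04 -1.e+00] F [-0.36  0.24 -1.48] M [-0.04  0.02  0.08] w 0.0451 g 82.25596725940704
tcp in sash -0.1319 0.0019
```

View pics/both4.png

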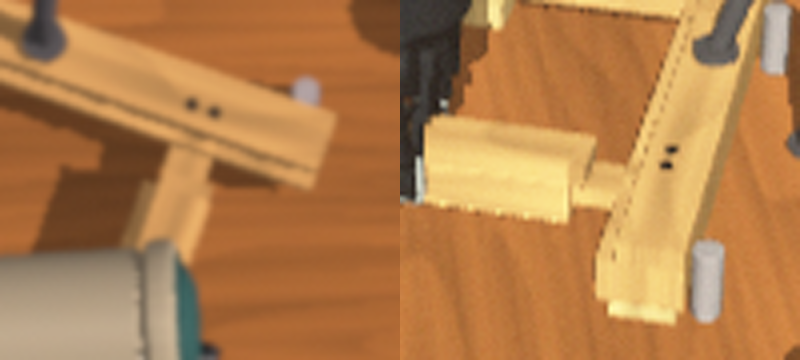

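Both views show the tenon tip entering the mouth in line with the peg holes, at (190,150) in the left half, and the reading shows no contact force. Continuing.

>>> send_rows([
  {"gripper":1,"linear":[0.0037,-0.0014,-0.0004],"delta_rot":[0,0,0]},
  {"gripper":1,"linear":[0.0065,-0.0025,-0.0004],"delta_rot":[0,0,0]},
  {"gripper":1,"linear":[0.0093,-0.0036,-0.0004],"delta_rot":[0,0,0]},
  {"gripper":1,"linear":[0.0112,-0.0043,-0.0004],"delta_rot":[0,0,0]},
  {"gripper":1,"linear":[0.0112,-0.0043,-0.0004],"delta_rot":[0,0,0]},
])

```text
clock: 7.75
position: [0.5281, 0.0806, 0.0223]
ee_rot: [0.0, 0.184, 0.983, 0.0]
contact_force: [0.2, -0.4, -2.3]
width: 0.0447
gripper_force: 82.3
```

```bash
python3 st.py
```

```text
t 7.75 p [0.5281 0.0806 0.0223] yhead 1.2008 z [ 5.e-04  1.e-04 -1.e+00] F [ 0.21 -0.41 -2.26] M [ 0.01 -0.01  0.04] w 0.0447 g 82.25490510463715
tcp in sash -0.1192 0.0022
```

>>> send_rows([
  {"gripper":1,"linear":[0.0037,-0.0014,0],"delta_rot":[0,0,0]},
  {"gripper":1,"linear":[0.0065,-0.0025,0],"delta_rot":[0,0,0]},
  {"gripper":1,"linear":[0.0093,-0.0036,0],"delta_rot":[0,0,0]},
  {"gripper":1,"linear":[0.0121,-0.0047,0],"delta_rot":[0,0,0]},
  {"gripper":1,"linear":[0.0131,-0.0051,0],"delta_rot":[0,0,0]},
  {"gripper":1,"linear":[0.0131,-0.0051,0],"delta_rot":[0,0,0]},
])

```text
clock: 8.35
position: [0.5409, 0.0756, 0.0222]
ee_rot: [0.0, 0.184, 0.983, 0.0]
contact_force: [0.3, -0.2, -2.3]
width: 0.0448
gripper_force: 82.3
```

```bash
python3 st.py
```

```text
t 8.35 p [0.5409 0.0756 0.0222] yhead 1.2008 z [ 1.e-04  1.e-04 -1.e+00] F [ 0.28 -0.17 -2.29] M [0.03 0.   0.05] w 0.0448 g 82.25559532642365
tcp in sash -0.1054 0.0021
```

>>> send_rows([
  {"gripper":1,"linear":[0.0005,-0.0002,0],"delta_rot":[0,0,0]},
  {"gripper":1,"linear":[0.001,-0.0004,0],"delta_rot":[0,0,0]},
  {"gripper":1,"linear":[0.0015,-0.0006,0],"delta_rot":[0,0,0]},
  {"gripper":1,"linear":[0.002,-0.0008,0],"delta_rot":[0,0,0]},
  {"gripper":1,"linear":[0.0025,-0.001,0],"delta_rot":[0,0,0]},
  {"gripper":1,"linear":[0.0028,-0.0011,0],"delta_rot":[0,0,0]},
])

```text
clock: 8.95
position: [0.5436, 0.0745, 0.0222]
ee_rot: [0.0, 0.184, 0.983, 0.0]
contact_force: [0.2, -0.4, -2.2]
width: 0.0449
gripper_force: 82.3
```

>>> send_rows([
  {"gripper":1,"linear":[0.0004,-0.0002,0],"delta_rot":[0,0,0]},
  {"gripper":1,"linear":[0.0007,-0.0003,0],"delta_rot":[0,0,0]},
  {"gripper":1,"linear":[0.0009,-0.0004,0],"delta_rot":[0,0,0]},
  {"gripper":1,"linear":[0.0009,-0.0004,0],"delta_rot":[0,0,0]},
])

```text
clock: 9.35
position: [0.5444, 0.0741, 0.0222]
ee_rot: [0.0, 0.184, 0.983, 0.0]
contact_force: [0.2, -0.3, -1.8]
width: 0.0449
gripper_force: 82.3
```

>>> send_rows([
  {"gripper":1,"linear":[0.0003,-0.0001,0],"delta_rot":[0,0,0]},
  {"gripper":1,"linear":[0.0006,-0.0002,0],"delta_rot":[0,0,0]},
  {"gripper":1,"linear":[0.0006,-0.0002,0],"delta_rot":[0,0,0]},
])

```text
clock: 9.65
position: [0.5451, 0.0739, 0.0222]
ee_rot: [0.0, 0.184, 0.983, 0.0]
contact_force: [-0.7, 0.3, -2.6]
width: 0.0451
gripper_force: 82.3
```

>>> send_rows([
  {"gripper":1,"linear":[0.0003,-0.0001,0],"delta_rot":[0,0,0]},
  {"gripper":1,"linear":[0.0006,-0.0002,0],"delta_rot":[0,0,0]},
  {"gripper":1,"linear":[0.0006,-0.0002,0],"delta_rot":[0,0,0]},
])

```text
clock: 9.95
position: [0.5453, 0.0738, 0.0222]
ee_rot: [-0.0, 0.184, 0.983, 0.0]
contact_force: [-1.0, 1.0, -1.8]
width: 0.0451
gripper_force: 82.3
```

>>> send_rows([
  {"gripper":1,"linear":[0.0003,-0.0001,0],"delta_rot":[0,0,0]},
  {"gripper":1,"linear":[0.0005,-0.0002,0],"delta_rot":[0,0,0]},
  {"gripper":1,"linear":[0.0005,-0.0002,0],"delta_rot":[0,0,0]},
])

```text
clock: 10.25
position: [0.5453, 0.0738, 0.0221]
ee_rot: [-0.001, 0.184, 0.983, 0.0]
contact_force: [-2.7, 0.7, -1.0]
width: 0.0453
gripper_force: 82.3
```

>>> send_rows([
  {"gripper":1,"linear":[0.0005,-0.0002,0],"delta_rot":[0,0,0]},
  {"gripper":1,"linear":[0.0009,-0.0004,0],"delta_rot":[0,0,0]},
  {"gripper":1,"linear":[0.0009,-0.0004,0],"delta_rot":[0,0,0]},
  {"gripper":1,"linear":[0.0009,-0.0004,0],"delta_rot":[0,0,0]},
])

```text
clock: 10.65
position: [0.5452, 0.0737, 0.0219]
ee_rot: [-0.002, 0.184, 0.983, 0.0]
contact_force: [-5.1, 3.7, 0.8]
width: 0.0449
gripper_force: 82.4
```

```bash
python3 st.py
```

```text
t 10.65 p [0.5452 0.0737 0.0219] yhead 1.2009 z [-3.4e-03  8.0e-04 -1.0e+00] F [-5.06  3.72  0.81] M [0.34 0.56 0.  ] w 0.0449 g 82.42268443107605
tcp in sash -0.1007 0.0019
```

>>> send_rows([
  {"gripper":1,"linear":[0.0004,-0.0002,0],"delta_rot":[0,0,0]},
  {"gripper":1,"linear":[0.0008,-0.0003,0],"delta_rot":[0,0,0]},
  {"gripper":1,"linear":[0.0012,-0.0005,0],"delta_rot":[0,0,0]},
  {"gripper":1,"linear":[0.0012,-0.0005,0],"delta_rot":[0,0,0]},
  {"gripper":1,"linear":[0.0012,-0.0005,0],"delta_rot":[0,0,0]},
])

```text
clock: 11.15
position: [0.5451, 0.0735, 0.0218]
ee_rot: [-0.003, 0.184, 0.983, 0.0]
contact_force: [-7.2, 4.5, 1.3]
width: 0.0449
gripper_force: 82.5
```

```bash
python3 st.py; python3 - <<'E'
from h import *
d=grab('top','top5.png'); a=cv2.resize(d['pixels'][190:280,250:350],None,fx=4,fy=4,interpolation=cv2.INTER_CUBIC)
d=grab('side','side5.png'); b=cv2.resize(d['pixels'][190:280,280:380],None,fx=4,fy=4,interpolation=cv2.INTER_CUBIC)
cv2.imwrite('pics/both5.png',np.hstack([a,b]))
E
```

```text
t 11.15 p [0.5451 0.0735 0.0218] yhead 1.2009 z [-0.0058  0.0013 -1.    ] F [-7.21  4.49  1.26] M [0.47 0.75 0.02] w 0.0449 g 82.5019884109497
tcp in sash -0.1007 0.0017
```

View pics/both5.png

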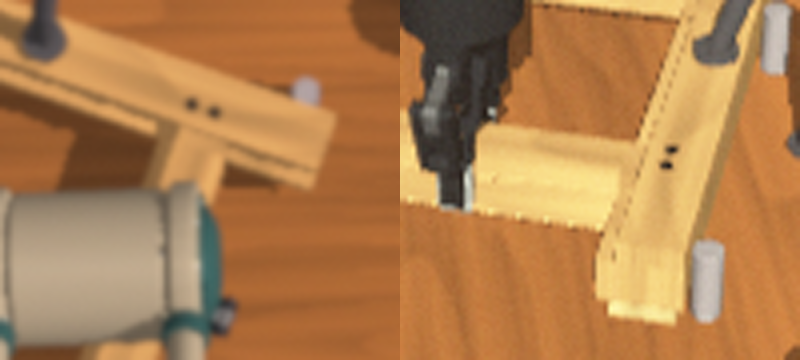

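The joint looks closed in both views: the rail top meets the stile's arris, with no tenon visible. The push is about 8.4 N, so I'll bring it to 12.

>>> send_rows([
  {"gripper":1,"linear":[0.0005,-0.0002,0],"delta_rot":[0,0,0]},
  {"gripper":1,"linear":[0.001,-0.0004,0],"delta_rot":[0,0,0]},
  {"gripper":1,"linear":[0.0015,-0.0005,0],"delta_rot":[0,0,0]},
  {"gripper":1,"linear":[0.0018,-0.0006,0],"delta_rot":[0,0,0]},
  {"gripper":1,"linear":[0.0018,-0.0006,0],"delta_rot":[0,0,0]},
  {"gripper":1,"linear":[0.0018,-0.0006,0],"delta_rot":[0,0,0]},
  {"gripper":1,"linear":[0.0018,-0.0006,0],"delta_rot":[0,0,0]},
])

```text
clock: 11.95
position: [0.545, 0.0734, 0.0215]
ee_rot: [-0.005, 0.184, 0.983, 0.0]
contact_force: [-9.4, 5.5, 3.4]
width: 0.0448
gripper_force: 82.7
```

```bash
python3 st.py
```

```text
t 11.95 p [0.545  0.0734 0.0215] yhead 1.2007 z [-0.0095  0.002  -1.    ] F [-9.41  5.45  3.44] M [0.6  1.02 0.09] w 0.0448 g 82.68997728824615
tcp in sash -0.1008 0.0016
```

Push along x is 10.8 N, but there is also about 5.7 N upward because the tool has pitched nose-down by 0.01 rad. I'll take the pitch out gently.

>>> send_rows([
  {"gripper":1,"linear":[0,0,0],"delta_rot":[-0.001,-0.0025,0]},
  {"gripper":1,"linear":[0,0,0.0002],"delta_rot":[-0.002,-0.005,0]},
  {"gripper":1,"linear":[0,0,0.0003],"delta_rot":[-0.003,-0.0075,0]},
  {"gripper":1,"linear":[0,0,0.0003],"delta_rot":[-0.003,-0.0075,0]},
  {"gripper":1,"linear":[0,0,0.0003],"delta_rot":[-0.003,-0.0075,0]},
  {"gripper":1,"linear":[0,0,0.0003],"delta_rot":[-0.003,-0.0075,0]},
])

```text
clock: 12.55
position: [0.5452, 0.0734, 0.0212]
ee_rot: [-0.001, 0.184, 0.983, -0.001]
contact_force: [-8.1, 4.9, -2.1]
width: 0.045
gripper_force: 82.1
```

```bash
python3 st.py
```

```text
t 12.55 p [0.5452 0.0734 0.0212] yhead 1.2007 z [-0.0021 -0.001  -1.    ] F [-8.13  4.87 -2.14] M [0.8  1.09 0.15] w 0.045 g 82.12605714797974
tcp in sash -0.1006 0.0016
```

>>> send_rows([
  {"gripper":1,"linear":[0.0005,-0.0002,0],"delta_rot":[0,0,0]},
  {"gripper":1,"linear":[0.001,-0.0004,0],"delta_rot":[0,0,0]},
  {"gripper":1,"linear":[0.0014,-0.0005,0],"delta_rot":[0,0,0]},
  {"gripper":1,"linear":[0.0014,-0.0005,0],"delta_rot":[0,0,0]},
  {"gripper":1,"linear":[0.0014,-0.0005,0],"delta_rot":[0,0,0]},
  {"gripper":1,"linear":[0.0014,-0.0005,0],"delta_rot":[0,0,0]},
  {"gripper":1,"linear":[0.0014,-0.0005,0],"delta_rot":[0,0,0]},
  {"gripper":1,"linear":[0.0014,-0.0005,0],"delta_rot":[0,0,0]},
])

```text
clock: 13.35
position: [0.5451, 0.0734, 0.0212]
ee_rot: [-0.002, 0.184, 0.983, -0.001]
contact_force: [-10.2, 6.7, 1.3]
width: 0.0449
gripper_force: 82.4
```

```bash
python3 st.py
```

```text
t 13.35 p [0.5451 0.0734 0.0212] yhead 1.2006 z [-4.7e-03 -3.0e-04 -1.0e+00] F [-10.25   6.72   1.31] M [0.96 1.34 0.1 ] w 0.0449 g 82.43527829647064
tcp in sash -0.1007 0.0016
```

>>> send_rows([
  {"gripper":1,"linear":[0,0,0],"delta_rot":[0,0,0]},
  {"gripper":1,"linear":[0,0,0],"delta_rot":[0,0,0]},
  {"gripper":1,"linear":[0,0,0],"delta_rot":[0,0,0]},
  {"gripper":1,"linear":[0,0,0],"delta_rot":[0,0,0]},
  {"gripper":1,"linear":[0,0,0],"delta_rot":[0,0,0]},
  {"gripper":1,"linear":[0,0,0],"delta_rot":[0,0,0]},
  {"gripper":1,"linear":[0,0,0],"delta_rot":[0,0,0]},
  {"gripper":1,"linear":[0,0,0],"delta_rot":[0,0,0]},
])

```text
clock: 14.15
position: [0.5451, 0.0734, 0.0212]
ee_rot: [-0.002, 0.184, 0.983, -0.001]
contact_force: [-10.8, 6.7, 1.0]
width: 0.0451
gripper_force: 82.4
```

```bash
python3 - <<'E'
from h import *
s=get_state(); f=s['contact_force']; push=-f[0]*.9323+f[1]*.3616
print(s['position'],f,push,s['gripper_force'])
if 9<push<15: print(sign_off())
E
```

```text
[0.54512508 0.07336026 0.02121593] [-10.7940815    6.69632518   0.95036929] 12.484713366714654 82.43515133857727
the job is handed in; nothing more can be done
None
```

The job is handed in: the rail's tenon is in the mortise with the shoulder closed on the stile and the rebate on top towards the fitted rail, held with an 82 N grip and a steady push of about 12.5 N; the sign-off gave no verdict.

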